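Kit the lens stack of a work lamp and return the undersize parts

TASK

Build the lamp's lens stack between the four posts of the holder from the three 60 mm parts: the tall spacer ring at the bottom, the large white lens on it with its dome up, and the flat retaining ring on top, each lying flat. Put the two 40 mm parts (small lens and small ring), which do not belong to this lamp, flat in the two-compartment tray, one in each compartment, either way round and whenever you like. Set the lenses down gently without dropping them, and leave the hex nut, the angle bracket and the blue clamp block where they lie.

Things in the scene. Friction and masses are not known exactly. Their poses are not given: they have to be found in the camera images.
- spacer: Loose tall plain aluminium ring, 60 mm outside, 46 mm inside diameter, 22 mm high, lying flat. Origin: centre of its underside; z is its axis, up. About 60 g. Grip it across the outside.
- lens: Loose large white lens blank: a disc 60 mm across and 12 mm thick with a low dome 28 mm across and 5 mm high in the middle of its top. Origin: centre of its flat underside; z up through the dome. About 50 g. Grip it across the rim.
- retainer: Loose flat aluminium retaining ring, 60 mm outside, 38 mm inside diameter, 12 mm high (the low one of the two 60 mm rings; it clears the dome of the lens). Origin: centre of its underside; z up. About 50 g.
- small_lens: Loose small white lens blank: a disc 40 mm across and 12 mm thick with a dome 20 mm across and 4 mm high on top. Origin: centre of its flat underside; z up. About 25 g.
- small_ring: Loose small aluminium ring, 40 mm outside, 24 mm inside diameter, 12 mm high. Origin: centre of its underside; z up. About 30 g.
- holder: Fixed steel holder left or right of the parts: plate 100 x 100 x 12 mm with four posts 6 mm thick, rising 54 mm above it (top 7 mm tapered), 36 mm from the centre on the plate's diagonals: 3 mm play round a 60 mm part. Each side has a 45 mm gap between posts for a finger: close the gripper along its x or y. Origin: centre of the underside, axes along the edges. Undersides stack at 12, 34, 46 mm.
- tray: Fixed low blue tray on the other side, 240 (its x) x 125 mm, walls 10 mm high and 4 mm thick, floor 4 mm thick. A middle wall at x = 0, along y, makes two compartments of about 114 x 117 mm, centred at x = +59 and -59 mm, y = 0. Origin: centre of its underside.
- nut: Bystander: dark steel hex nut, 46 mm across flats (53 mm over its corners), 20 mm high, lying loose among the parts. Origin: centre of its underside.
- bracket: Bystander: loose steel angle bracket, foot 55 (x) x 40 (y) x 4 mm with an upright leg to 44 mm height at its +x end. Origin: centre of the foot's underside.
- clamp_block: Bystander: loose blue steel clamp block, 50 (x) x 35 (y) x 25 mm with a short pin on top to 33 mm height. Origin: centre of its underside.

How it is judged:
By the outcome, as a careful person would: the job done as asked, in the order asked, and still so for the second after the job is handed in, with the robot touching nothing.
It also fails if it takes over 112 s, if anything falls off the work surface, if the arm or the gripper's body presses on something with over 40 N, if the wrist force passes 120 N, or if a joint passes its speed limit or range.

ROBOT

A 7-joint arm with a two-finger parallel gripper is mounted at the origin on the work surface. World frame = base frame: x ahead of the robot, y to its left, z up, the work surface at z = 0. Lengths are in m, angles in rad, forces in N, time in s.
With the tool pointing down it reaches from about 0.425 to 0.925 m from the base axis. Payload 6.8 kg.
Tool frame: the origin (TCP) lies midway between the tips of the shut fingers; the grasp point (between the pads) lies 19 mm behind it; z points along the fingers, y is the line along which they close (so a half turn about z gives the same grasp; the last joint's range is limited). The gripper opens to 85 mm and grips with 20 to 120 N. Pads are 22 mm wide; open, the fingers measure 114 mm over their backs; the gripper's body (76 mm by 85 mm) begins 54 mm behind the grasp point. The pads swing forward as they close: fully open they stand 13 mm farther back than shut.
Start: joints at [1.164, 0.477, 0.022, 1.555, -0.011, 1.109, -0.083], TCP at [0.199, -0.645, 0.231] pointing down, gripper open.
Joint ranges: [-2.96, 2.96], [-0.34, 2.1], [-1.41, 1.46], [0.24, 2.44], [-1.37, 4.51], [0.17, 1.92], [-2.96, 2.96]. Speed limits (rad/s): [2.39, 2.39, 3.14, 3.14, 3.14, 3.14, 3.14].

INTERFACE

Orientations are given as a rotation vector (axis times angle).
In Python, from bench import status, vision, r gives the robot as it stands. The module is installed in compiled form; this text tells all that it offers.
- The arm moves only by the shell command python3 -m handwheel 'ROWS' [OPENING] [FORCE]. ROWS is JSON, a list of rows, each an object with "dp": the shift along the tool's x, y, z in m, a list of three; "delta_rot": the turn, a rotation vector about the tool's x, y, z in rad, a list of three. In form: [{"dp": [x, y, z], "delta_rot": [rx, ry, rz]}, ...]. A call has 1 to 12 rows; each row is the pose to reach, as a shift and turn from the pose commanded when the call began, along the tool's axes at that moment; what a row does not reach only later rows make up. A row lasts 1/8 s, in which the tool goes at most 62.5 mm and 10.7 degrees, less where a joint would pass 70% of its speed; a pose out of reach is approached as far as the arm can. A call with a gripper value outside its range is refused whole. OPENING is the opening, from 0 (shut) to 1 (fully open), set as the call begins (- or left out, the last holds). The fingers move at their own pace and stop on an object; FORCE is the grip in N (left out, the last holds). Time passes only in rows, so rows that repeat a pose let the fingers close. It gives the time, the measured TCP pose, the force, the opening and the grip force at its end, in the units of the state.
- status.get_obs(): the state, without advancing time (a new reading comes with each control period).
- vision.grab_frame(name): name is "scene" or "top" or "wrist"; returns a dict with "img" (480x640x3 uint8, blue, green, red), "fovy" (degrees; the focal length in pixels is half the picture's height over the tangent of half this angle, whatever the lens; pixels are square), "cx", "cy" (the principal point, pixels), "world_from_camera" (4x4, takes a point from camera to world coordinates). Camera axes: x right, y up, looking along -z (the intrinsics and any distortion apply to the point x, -y, -z); pixel columns grow to the right and rows downward; lengths in m; the calibration is good to about 2 mm. A picture is of the moment at which its call begins. There is no depth.
- r.hand_in(): hands the job in; it is judged then, once.
The state is a dict: "clock": time; "joints": joint angles; "qvel": joint speeds; "tau": joint torques, N m; "tcp_pos": TCP position; "orientation": TCP orientation; "contact_force": force on the tool from outside, world axes, zero at the start; "moment": the same for the moment, N m; "grip_width": finger opening in m; "gripper_force": force on a finger pad.
Only numpy, scipy, OpenCV 4.12 (cv2) and the standard library are available. Lean on these libraries where they do the work, as an engineer would, in place of code of your own. Each camera call takes 0.05 s, during which the arm holds its last target. There are 200 camera calls.

## Working session

There is one attempt and no reset: what is moved stays moved. The work goes in short steps, Python scripts to look and compute and a shell command to move; the robot and the scene stay as the last step left them, time stands still between calls to the robot, and variables do not carry over. Pictures are saved under pics/ and viewed, at most 18 in all, crops included, and the job is handed in when it is done.

```bash
mkdir -p pics; ls
python3 - <<'E'
from bench import status, vision, r
import cv2,numpy as np
print(status.get_obs())
np.set_printoptions(precision=4,suppress=True)
for n in ["scene","top","wrist"]:
    f=vision.grab_frame(n); cv2.imwrite(f"pics/{n}0.png",f["img"])
    print(n,{k:v for k,v in f.items() if k!="img"})
E
```

```text
pics
{'clock': 0.0, 'joints': array([ 1.16390867,  0.47778505,  0.02235238,  1.5564454 , -0.01148343,
        1.10928752, -0.08310063]), 'qvel': array([ 0.0011697 , -0.00025782,  0.00295793,  0.00029601,  0.00018016,
       -0.00048532,  0.00231305]), 'tau': array([-7.92009837e-05, -5.96452832e+01,  1.60824817e+00, -2.81201470e+01,
        1.25735908e-02,  9.50448884e-03, -3.47862760e-05]), 'tcp_pos': array([ 0.19849652, -0.6445433 ,  0.23033861]), 'orientation': array([-3.10486779e+00, -4.67357260e-01,  6.56805754e-04]), 'contact_force': array([ 0.11159305, -0.61070771, -0.38001496]), 'moment': array([ 0.02978768, -0.05832494, -0.00381562]), 'gripper_force': 0.0, 'grip_width': 0.08523352475216342}
scene {'fovy': 46.293462759857654, 'cx': 312.57397693095993, 'cy': 248.9217141298728, 'world_from_camera': array([[-0.4619, -0.6944,  0.5518,  1.0904],
       [ 0.8869, -0.3668,  0.2808,  0.2696],
       [ 0.0073,  0.6191,  0.7853,  0.7924],
       [ 0.    ,  0.    ,  0.    ,  1.    ]])}
top {'fovy': 43.9559577183519, 'cx': 326.5927063508968, 'cy': 241.15649627667514, 'world_from_camera': array([[-0.0172,  0.9983, -0.0562,  0.4935],
       [-0.9996, -0.016 ,  0.0221,  0.0185],
       [ 0.0211,  0.0565,  0.9982,  1.3392],
       [ 0.    ,  0.    ,  0.    ,  1.    ]])}
wrist {'fovy': 63.53066539606875, 'cx': 315.1299505881248, 'cy': 243.68361806695313, 'world_from_camera': array([[ 0.2936,  0.9134,  0.2819,  0.2711],
       [-0.9559,  0.281 ,  0.0852, -0.6225],
       [-0.0014, -0.2945,  0.9556,  0.3721],
       [ 0.    ,  0.    ,  0.    ,  1.    ]])}
```

View pics/top0.png

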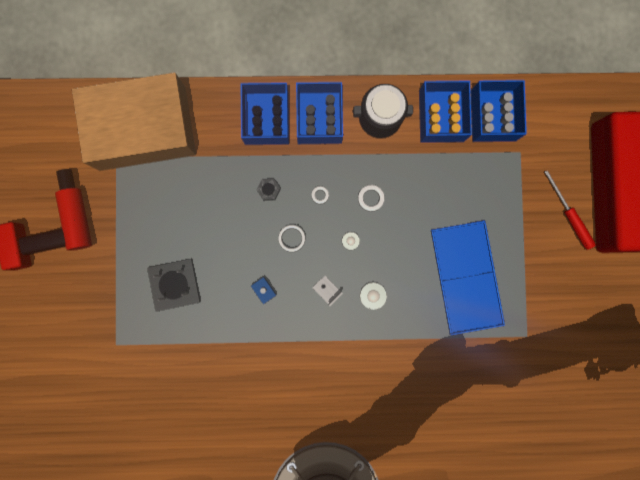

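View pics/scene0.png

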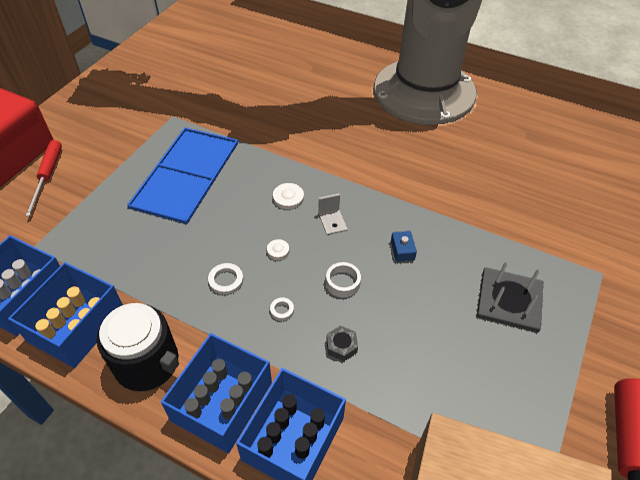

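```bash
cat > h.py <<'E'
import numpy as np,cv2
from scipy.spatial.transform import Rotation as R
from bench import status,vision
np.set_printoptions(precision=4,suppress=True)
def grab(n,save=None):
    f=vision.grab_frame(n)
    if save: cv2.imwrite(f"pics/{save}.png",f["img"])
    return f
def ray(f,uv):
    fl=240/np.tan(np.radians(f["fovy"]/2)); T=f["world_from_camera"]
    d=T[:3,:3]@np.array([(uv[0]-f["cx"])/fl,-(uv[1]-f["cy"])/fl,-1])
    return T[:3,3],d/np.linalg.norm(d)
def onz(f,uv,z):
    o,d=ray(f,uv); return o+d*(z-o[2])/d[2]
def proj(f,p):
    fl=240/np.tan(np.radians(f["fovy"]/2)); T=f["world_from_camera"]
    c=T[:3,:3].T@(np.array(p)-T[:3,3]); return np.array([f["cx"]+fl*c[0]/-c[2],f["cy"]-fl*c[1]/-c[2]])
def tri(*fu):  # least-squares meeting point of rays, rms gap
    A=0;b=0;L=[ray(f,u) for f,u in fu]
    for o,d in L:
        P=np.eye(3)-np.outer(d,d); A=A+P; b=b+P@o
    p=np.linalg.solve(A,b)
    return p,max(np.linalg.norm((np.eye(3)-np.outer(d,d))@(p-o)) for o,d in L)
def blobs(m,amin):
    m=cv2.morphologyEx(m.astype(np.uint8)*255,cv2.MORPH_OPEN,np.ones((2,2)))
    cs,_=cv2.findContours(m,cv2.RETR_EXTERNAL,cv2.CHAIN_APPROX_NONE)
    return [c for c in cs if cv2.contourArea(c)>amin]
def go(p,yaw=None):
    """yaw: world angle (deg) of tool y (closing line), nearest half turn; prints dp and delta_rot"""
    s=status.get_obs(); Rt=R.from_rotvec(s["orientation"]).as_matrix()
    y0=np.degrees(np.arctan2(Rt[1,1],Rt[0,1]))
    yaw=y0 if yaw is None else y0+(yaw-y0+90)%180-90
    a=np.radians(yaw); Y=np.array([np.cos(a),np.sin(a),0]); Z=np.array([0,0,-1.])
    Rg=np.c_[np.cross(Y,Z),Y,Z]
    print("tcp",s["tcp_pos"],"yaw",round(y0,2),"->dp",Rt.T@(np.array(p)-s["tcp_pos"]),"rot",R.from_matrix(Rt.T@Rg).as_rotvec(),"w",round(s["grip_width"],4),"F",s["contact_force"],"t",s["clock"])
E
python3 - <<'E'
from h import *
import cv2
t=grab("top");s=grab("scene")
for n,f,roi in(("top",t,(118,525,156,342)),("scene",s,(130,600,120,400))):
    im=f["img"]; hsv=cv2.cvtColor(im,cv2.COLOR_BGR2HSV)
    m=np.zeros((480,640),bool); x0,x1,y0,y1=roi
    m[y0:y1,x0:x1]=((hsv[...,2]>165)&(hsv[...,1]<90))[y0:y1,x0:x1]
    print(n)
    for c in blobs(m,40):
        e=cv2.fitEllipse(cv2.convexHull(c)); u=e[0]
        print(np.array(u),np.array(e[1]),"z.006->",onz(f,u,.006), "z.011",onz(f,u,.011)[:2])
    b=np.zeros((480,640),bool);b[y0:y1,x0:x1]=((hsv[...,0]>100)&(hsv[...,0]<130)&(hsv[...,1]>150))[y0:y1,x0:x1]
    for c in blobs(b,400): 
        q=cv2.boxPoints(cv2.minAreaRect(c)); print("blue",cv2.contourArea(c),[onz(f,u,.01)[:2] for u in q], onz(f,q.mean(0),.01))
E
```

```text
top
[373.9858 296.9993] [26.044 26.153] z.006-> [ 0.4416 -0.1149  0.006 ] z.011 [ 0.4418 -0.1144]
[325.8565 290.1639] [20.7217 26.2237] z.006-> [ 0.4588 -0.0075  0.006 ] z.011 [ 0.4589 -0.0074]
[351.4319 241.602 ] [16.983  17.2069] z.006-> [ 0.5666 -0.0668  0.006 ] z.011 [ 0.5663 -0.0665]
[292.2172 239.0806] [25.6632 25.982 ] z.006-> [0.5744 0.066  0.006 ] z.011 [0.5741 0.0659]
[320.7434 195.5605] [16.3654 16.4844] z.006-> [0.6717 0.0004 0.006 ] z.011 [0.671  0.0005]
[371.9039 198.5602] [25.2862 25.5623] z.006-> [ 0.6632 -0.115   0.006 ] z.011 [ 0.6626 -0.1145]
blue 5654.0 [array([ 0.588 , -0.2477]), array([ 0.609 , -0.3706]), array([ 0.3725, -0.4073]), array([ 0.3524, -0.2854])] [ 0.4799 -0.3277  0.01  ]
scene
[391.7415 404.8195] [47.9735 77.039 ] z.006-> [0.7417 0.2252 0.006 ] z.011 [0.7439 0.2255]
[130.8217 329.6029] [49.1575 61.8507] z.006-> [ 0.8191 -0.1926  0.006 ] z.011 [ 0.8208 -0.1897]
[282.4468 308.163 ] [20.8438 23.8221] z.006-> [0.6712 0.0018 0.006 ] z.011 [0.6738 0.0035]
[225.9495 277.8322] [28.7697 35.0484] z.006-> [ 0.663  -0.1137  0.006 ] z.011 [ 0.6657 -0.1112]
[344.1297 276.9296] [29.1539 35.1532] z.006-> [0.5669 0.0645 0.006 ] z.011 [0.5702 0.0658]
[278.6049 248.6763] [18.3441 21.953 ] z.006-> [ 0.5657 -0.0655  0.006 ] z.011 [ 0.569  -0.0633]
[334.5211 222.5196] [22.84   28.8279] z.006-> [ 0.4636 -0.0045  0.006 ] z.011 [ 0.4676 -0.0027]
[288.9071 194.9268] [23.3991 30.8644] z.006-> [ 0.4416 -0.1133  0.006 ] z.011 [ 0.4457 -0.1109]
blue 4462.5 [array([ 0.8039, -0.1378]), array([0.6714, 0.114 ]), array([0.7691, 0.1606]), array([ 0.8914, -0.0724])] [0.7858 0.0171 0.01  ]
blue 457.5 [array([0.4431, 0.1017]), array([0.4192, 0.1347]), array([0.4765, 0.1627]), array([0.4993, 0.1308])] [0.4601 0.1327 0.01  ]
blue 5436.0 [array([ 0.6137, -0.3648]), array([ 0.3216, -0.432 ]), array([ 0.3592, -0.2758]), array([ 0.6329, -0.2333])] [ 0.493  -0.3226  0.01  ]
```

Run:
```python
import cv2
a=cv2.imread("pics/top0.png")[220:330,130:260]; b=cv2.imread("pics/scene0.png")[240:350,455:585]
import numpy as np
cv2.imwrite("pics/hold.png",np.hstack([cv2.resize(x,None,fx=3,fy=3,interpolation=cv2.INTER_CUBIC) for x in(a,b)]))
```

```text
(no output)
```

View pics/hold.png

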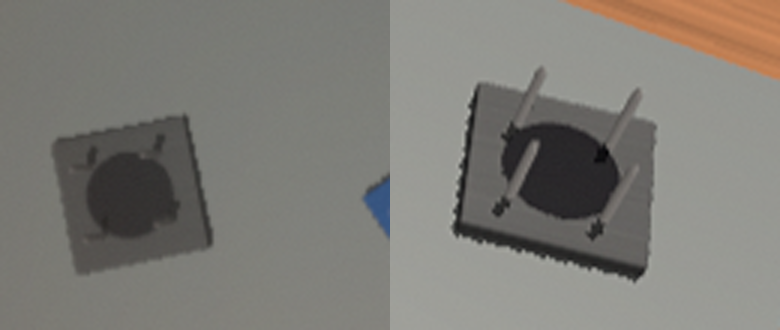

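Run:
```python
from h import *
t=grab("top"); s=grab("scene")
print("holder",onz(t,(173.5,285),.012),onz(s,(455+556/3,240+172/3),.012))
go((.573,.066,.15),12)
```

```text
holder [0.4763 0.3299 0.012 ] [0.3782 0.5208 0.012 ]
tcp [ 0.1987 -0.645   0.2311] yaw -72.88 ->dp [ 0.567  -0.5693  0.0813] rot [-0.0003 -0.0003 -1.4815] w 0.0855 F [ 0.1424  0.3782 -0.1845] t 0.35
```

```bash
python3 -m handwheel '[{"dp":[0.567,-0.569,0.081],"delta_rot":[0,0,-1.48]},{"dp":[0.567,-0.569,0.081],"delta_rot":[0,0,-1.48]},{"dp":[0.567,-0.569,0.081],"delta_rot":[0,0,-1.48]},{"dp":[0.567,-0.569,0.081],"delta_rot":[0,0,-1.48]},{"dp":[0.567,-0.569,0.081],"delta_rot":[0,0,-1.48]},{"dp":[0.567,-0.569,0.081],"delta_rot":[0,0,-1.48]},{"dp":[0.567,-0.569,0.081],"delta_rot":[0,0,-1.48]},{"dp":[0.567,-0.569,0.081],"delta_rot":[0,0,-1.48]},{"dp":[0.567,-0.569,0.081],"delta_rot":[0,0,-1.48]},{"dp":[0.567,-0.569,0.081],"delta_rot":[0,0,-1.48]},{"dp":[0.567,-0.569,0.081],"delta_rot":[0,0,-1.48]},{"dp":[0.567,-0.569,0.081],"delta_rot":[0,0,-1.48]}]' 1 40; python3 -c "
from h import *
go((.573,.066,.15),12)"
```

```text
clock: 1.85
tcp_pos: [0.5475, 0.0166, 0.1561]
orientation: [1.979, 2.439, 0.0]
contact_force: [2.2, -1.2, 0.2]
grip_width: 0.0854
gripper_force: 0.0
tcp [0.5475 0.0166 0.1561] yaw 11.88 ->dp [0.0431 0.0351 0.0061] rot [ 0.0006  0.0005 -0.0022] w 0.0854 F [ 2.186  -1.1939  0.2309] t 1.85
```

```bash
python3 -m handwheel '[{"dp":[0.043,0.035,0.006],"delta_rot":[0,0,0]},{"dp":[0.043,0.035,0.006],"delta_rot":[0,0,0]},{"dp":[0.043,0.035,0.006],"delta_rot":[0,0,0]},{"dp":[0.043,0.035,0.006],"delta_rot":[0,0,0]}]' ; python3 -c "
from h import *
grab('wrist','w1')
go((.573,.066,.15),12)"
```

```text
clock: 2.35
tcp_pos: [0.5716, 0.0624, 0.15]
orientation: [1.981, 2.437, -0.002]
contact_force: [-0.6, -0.9, 0.8]
grip_width: 0.0855
gripper_force: 0.0
tcp [0.5716 0.0625 0.1501] yaw 11.78 ->dp [0.0031 0.0021 0.0001] rot [-0.0003  0.001  -0.0039] w 0.0853 F [ 0.6849 -0.1603 -0.2306] t 2.4
```

View pics/w1.png

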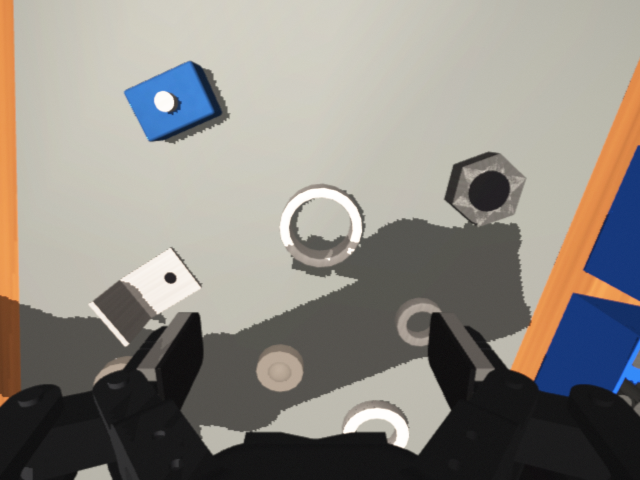

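```bash
cat >> h.py <<'E'
def ell(f,uv,r,thr,save=None):
    """fit ellipse to hull of pixels brighter than thr within r px of uv"""
    g=f["img"].min(2); m=np.zeros(g.shape,np.uint8); cv2.circle(m,(int(uv[0]),int(uv[1])),r,255,-1)
    cs=blobs((g>thr)&(m>0),60); c=np.vstack(cs); e=cv2.fitEllipse(cv2.convexHull(c))
    if save:
        o=f["img"].copy(); cv2.ellipse(o,e,(0,0,255),1); x,y=int(uv[0]),int(uv[1])
        cv2.imwrite(f"pics/{save}.png",cv2.resize(o[max(0,y-r-20):y+r+20,max(0,x-r-20):x+r+20],None,fx=3,fy=3))
    return e
E
python3 - <<'E'
from h import *
f=grab("wrist"); t=grab("top"); s=grab("scene")
g=f["img"].min(2); print("bg",g[240,230],"ring",g[227,280:292], g[185:200,321])
print(t["img"].min(2)[225:252,292]); print(s["img"].min(2)[255:300,343])
for thr in (210,225,235):
    e=ell(f,(321,227),52,thr); print(thr,np.array(e[0]),np.array(e[1]),onz(f,e[0],.022))
for thr in (130,165,190): 
    e=ell(t,(292,238),18,thr); print(thr,np.array(e[0]),np.array(e[1]),onz(t,e[0],.022))
E
```

```text
bg 185 ring [248 254 254 254 253 253 252 248 216 110  86  85] [126 126 142 231 253 254 254 254 254 253 252 250 205 182 184]
[90 90 89 90 89 90 92 91 90 90 90 90 93 92 94 93 93 93 95 93 93 94 95 94
 92 93 93]
[156 156 156 156 157 156 167 230 251 248 182 107 117 117 113 114 118  95
  64 134 162 160 159 160 159 159 158 159 159 160 159 154 211 246 255 235
 136 113 116 118 118 121  99  68  70]
210 [321.1292 227.6569] [77.1936 81.6011] [0.5757 0.0674 0.022 ]
225 [321.2458 227.5293] [76.7671 80.9826] [0.5758 0.0675 0.022 ]
235 [321.1891 227.2275] [75.7077 80.6453] [0.5757 0.0677 0.022 ]Traceback (most recent call last):
  File "<stdin>", line 8, in <module>
  File "h.py", line 39, in ell
    cs=blobs((g>thr)&(m>0),60); c=np.vstack(cs); e=cv2.fitEllipse(cv2.convexHull(c))
                                  ~~~~~~~~~^^^^
    return _nx.concatenate(arrs, 0, dtype=dtype, casting=casting)
           ~~~~~~~~~~~~~~~^^^^^^^^^^^^^^^^^^^^^^^^^^^^^^^^^^^^^^^
ValueError: need at least one array to concatenate
```

Run:
```python
from h import *
f=grab("wrist"); s=grab("scene"); 
for thr in (205,220):
    w=ell(f,(321,227),52,225)[0]; q=ell(s,(344,278),26,thr); print(np.array(q[0]),np.array(q[1]),tri((f,w),(s,q[0])))
go((.5757,.0675,.06))
```

```text
[345.6846 277.1341] [28.2785 30.8489] (array([0.5756, 0.0694, 0.0207]), np.float64(0.0014720290978986865))
[345.1919 277.1029] [28.0312 31.7875] (array([0.5757, 0.0688, 0.0202]), np.float64(0.001102003431536581))
tcp [0.5719 0.0637 0.1502] yaw 11.86 ->dp [0.0029 0.0045 0.0902] rot [ 0.0002  0.0003 -0.    ] w 0.0858 F [-0.5529  0.3554  0.2608] t 2.65
```

```bash
python3 -m handwheel '[{"dp":[0.003,0.0045,0.05],"delta_rot":[0,0,0]},{"dp":[0.003,0.0045,0.09],"delta_rot":[0,0,0]},{"dp":[0.003,0.0045,0.12],"delta_rot":[0,0,0]},{"dp":[0.003,0.0045,0.14],"delta_rot":[0,0,0]},{"dp":[0.003,0.0045,0.146],"delta_rot":[0,0,0]},{"dp":[0.003,0.0045,0.146],"delta_rot":[0,0,0]},{"dp":[0.003,0.0045,0.146],"delta_rot":[0,0,0]}]' ; python3 -m handwheel '[{"dp":[0,0,0],"delta_rot":[0,0,0]},{"dp":[0,0,0],"delta_rot":[0,0,0]},{"dp":[0,0,0],"delta_rot":[0,0,0]},{"dp":[0,0,0],"delta_rot":[0,0,0]},{"dp":[0,0,0],"delta_rot":[0,0,0]},{"dp":[0,0,0],"delta_rot":[0,0,0]}]' 0.5 40
```

```text
clock: 3.52
tcp_pos: [0.5766, 0.0684, 0.0052]
orientation: [1.978, 2.439, 0.002]
contact_force: [-0.3, -0.5, 0.1]
grip_width: 0.085
gripper_force: 0.0
clock: 4.28
tcp_pos: [0.5761, 0.0683, 0.0054]
orientation: [1.978, 2.439, 0.001]
contact_force: [-3.2, -1.1, 9.0]
grip_width: 0.0588
gripper_force: 40.9
```

```bash
python3 -c "
from h import *
go((.494,.242,.17),12)"
```

```text
tcp [0.5761 0.0683 0.0054] yaw 11.93 ->dp [ 0.1868 -0.0443 -0.1648] rot [ 0.0011  0.0007 -0.0012] w 0.0588 F [-3.2303 -1.1444  9.0486] t 4.275
```

```bash
python3 -m handwheel '[{"dp":[0,0,-0.03],"delta_rot":[0,0,0]},{"dp":[0,0,-0.08],"delta_rot":[0,0,0]},{"dp":[0.03,-0.007,-0.12],"delta_rot":[0,0,0]},{"dp":[0.08,-0.018,-0.15],"delta_rot":[0,0,0]},{"dp":[0.13,-0.03,-0.164],"delta_rot":[0,0,0]},{"dp":[0.17,-0.04,-0.164],"delta_rot":[0,0,0]},{"dp":[0.187,-0.044,-0.164],"delta_rot":[0,0,0]},{"dp":[0.187,-0.044,-0.164],"delta_rot":[0,0,0]},{"dp":[0.187,-0.044,-0.164],"delta_rot":[0,0,0]},{"dp":[0.187,-0.044,-0.164],"delta_rot":[0,0,0]}]' ; python3 -c "
from h import *
grab('wrist','w2')
go((.494,.242,.17),12)"
```

```text
clock: 5.52
tcp_pos: [0.4949, 0.2403, 0.1677]
orientation: [1.982, 2.437, -0.001]
contact_force: [-0.8, -0.6, -0.2]
grip_width: 0.0585
gripper_force: 43.2
tcp [0.4947 0.2406 0.1678] yaw 11.78 ->dp [ 0.0015 -0.0004 -0.0022] rot [-0.0004  0.0006 -0.0039] w 0.0585 F [ 0.2477 -0.1458 -1.1524] t 5.575
```

View pics/w2.png

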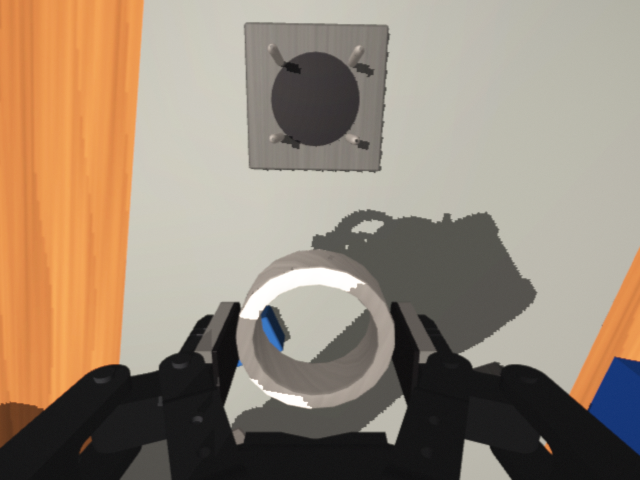

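Run:
```python
from h import *
f=grab("wrist"); g=f["img"].min(2)
T0={n:dict(grab(n),img=cv2.imread(f"pics/{n}0.png")) for n in("top","scene")}
def disc(f,uv,r,thr):
    g=f["img"].max(2); m=np.zeros(g.shape,np.uint8); cv2.circle(m,uv,r,255,-1)
    c=max(blobs((g<thr)&(m>0),30),key=cv2.contourArea); e=cv2.fitEllipse(cv2.convexHull(c)); print(np.array(e[0]),np.array(e[1])); return e[0]
print("lum",f["img"][99,[230,255,300,316,372,395]].max(1),T0["top"]["img"][285,140:205:4].max(1))
w=disc(f,(316,99),52,85); a=disc(T0["top"],(174,285),20,58); b=disc(T0["scene"],(514,297),26,60)
print("at .012",onz(f,w,.012),onz(T0["top"],a,.012),onz(T0["scene"],b,.012)); print(tri((f,w),(T0["top"],a),(T0["scene"],b)))
m=np.zeros((480,640),bool); m[5:195,200:430]=(f["img"].max(2)<175)[5:195,200:430]
c=max(blobs(m,500),key=cv2.contourArea); q=cv2.approxPolyDP(c,12,True)[:,0]; print(q)
P=np.array([onz(f,u,.012) for u in q])[:,:2]; print(P,P.mean(0))
for i in range(len(P)): d=P[(i+1)%len(P)]-P[i]; print(np.linalg.norm(d),np.degrees(np.arctan2(d[1],d[0])))
s=status.get_obs(); print("ring",onz(f,(316.5,337),s["tcp_pos"][2]+.0166),s["tcp_pos"])
```

```text
lum [205 140  66  63 128 196] [121 121 122  84  81  54  51  51  52  53  53  53  79  87  60 126 127]
[315.2849 101.3157] [87.9063 96.7449]
[174.3097 285.731 ] [27.0127 29.8008]
[512.0057 297.0294] [29.1595 41.5676]
at .012 [0.477  0.3297 0.012 ] [0.4747 0.3281 0.012 ] [0.4776 0.3309 0.012 ]
(array([0.4757, 0.3299, 0.0091]), np.float64(0.0015496065877403128))
[[246  24]
 [250 169]
 [381 172]
 [389  27]]
[[0.4206 0.3687]
 [0.4384 0.2724]
 [0.5362 0.2904]
 [0.5167 0.3868]] [0.4779 0.3296]
0.09790003812406241 -79.51930831086705
0.09942548902939134 10.427910394134017
0.09829976289189676 101.40955391710412
0.09783235538828741 -169.3464139945873
ring [0.4956 0.242  0.1845] [0.4943 0.2415 0.1679]
```

```bash
python3 -c "
from h import *
go((.4764,.3293,.095),10.6)"
```

```text
tcp [0.4943 0.2415 0.1679] yaw 11.85 ->dp [0.0896 0.0005 0.0729] rot [-0.0001  0.0002  0.0218] w 0.0583 F [-0.524  -0.7854  0.2195] t 5.725
```

```bash
python3 -m handwheel '[{"dp":[0.04,0.0005,0.0],"delta_rot":[0,0,0.022]},{"dp":[0.075,0.0005,0.01],"delta_rot":[0,0,0.022]},{"dp":[0.0896,0.0005,0.03],"delta_rot":[0,0,0.022]},{"dp":[0.0896,0.0005,0.055],"delta_rot":[0,0,0.022]},{"dp":[0.0896,0.0005,0.073],"delta_rot":[0,0,0.022]},{"dp":[0.0896,0.0005,0.073],"delta_rot":[0,0,0.022]},{"dp":[0.0896,0.0005,0.073],"delta_rot":[0,0,0.022]}]' ; python3 -c "
from h import *
grab('wrist','w3')
go((.4764,.3293,.095),10.6)"
```

```text
clock: 6.6
tcp_pos: [0.4765, 0.33, 0.0957]
orientation: [2.006, 2.417, 0.001]
contact_force: [-0.5, -0.0, -0.1]
grip_width: 0.0584
gripper_force: 43.2
tcp [0.4767 0.3302 0.096 ] yaw 10.63 ->dp [-0.0008 -0.0004  0.001 ] rot [ 0.0015 -0.0007  0.0005] w 0.0587 F [-0.1492 -0.1313 -0.3756] t 6.65
```

View pics/w3.png

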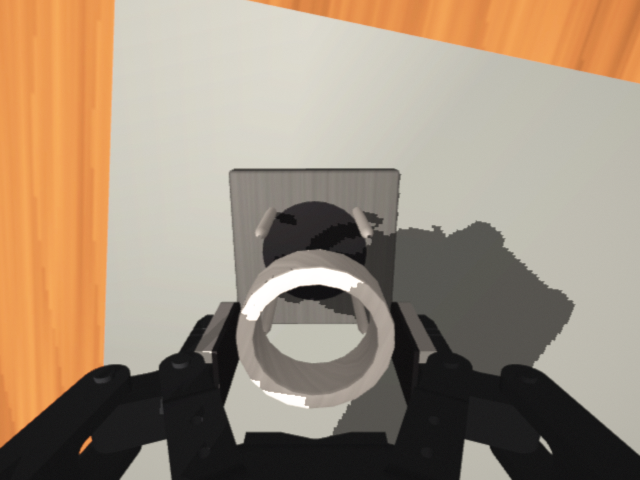

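```bash
python3 -m handwheel '[{"dp":[-0.0006,-0.0004,0.015],"delta_rot":[0,0,0]},{"dp":[-0.0006,-0.0004,0.03],"delta_rot":[0,0,0]},{"dp":[-0.0006,-0.0004,0.042],"delta_rot":[0,0,0]},{"dp":[-0.0006,-0.0004,0.054],"delta_rot":[0,0,0]},{"dp":[-0.0006,-0.0004,0.06],"delta_rot":[0,0,0]},{"dp":[-0.0006,-0.0004,0.06],"delta_rot":[0,0,0]}]' ; python3 -c "
from h import *
go((.4764,.3293,.0175),10.6)"
```

```text
clock: 7.4
tcp_pos: [0.4755, 0.3292, 0.0346]
orientation: [-2.005, -2.418, 0.001]
contact_force: [-0.5, -0.1, 0.2]
grip_width: 0.0585
gripper_force: 43.2
tcp [0.4755 0.3292 0.0346] yaw 10.66 ->dp [-0.      0.001   0.0171] rot [-0.0008  0.0003  0.0011] w 0.0585 F [-0.4695 -0.0544  0.2096] t 7.4
```

```bash
python3 -m handwheel '[{"dp":[0,0.0005,0.007],"delta_rot":[0,0,0]},{"dp":[0,0.0005,0.012],"delta_rot":[0,0,0]},{"dp":[0,0.0005,0.015],"delta_rot":[0,0,0]},{"dp":[0,0.0005,0.0168],"delta_rot":[0,0,0]},{"dp":[0,0.0005,0.0168],"delta_rot":[0,0,0]}]' ; python3 -m handwheel '[{"dp":[0,0,0],"delta_rot":[0,0,0]},{"dp":[0,0,0],"delta_rot":[0,0,0]},{"dp":[0,0,0],"delta_rot":[0,0,0]},{"dp":[0,0,0],"delta_rot":[0,0,0]}]' 0.95 ; python3 -c "
from h import *
go((.4416,-.107,.15),10.6)"
```

```text
clock: 8.02
tcp_pos: [0.4761, 0.3293, 0.0182]
orientation: [-2.006, -2.418, 0.0]
contact_force: [0.1, 0.1, -0.7]
grip_width: 0.0586
gripper_force: 43.2
clock: 8.52
tcp_pos: [0.4762, 0.3293, 0.0183]
orientation: [2.006, 2.418, 0.0]
contact_force: [0.3, 0.3, 0.3]
grip_width: 0.0806
gripper_force: 0.0
tcp [0.4762 0.3293 0.0183] yaw 10.65 ->dp [-0.4224 -0.1147 -0.1317] rot [0.0001 0.     0.0009] w 0.0806 F [0.2556 0.3456 0.304 ] t 8.525
```

```bash
python3 -m handwheel '[{"dp":[0,0,-0.04],"delta_rot":[0,0,0]},{"dp":[0,0,-0.1],"delta_rot":[0,0,0]},{"dp":[-0.04,-0.01,-0.132],"delta_rot":[0,0,0]},{"dp":[-0.1,-0.027,-0.132],"delta_rot":[0,0,0]},{"dp":[-0.428,-0.1147,-0.132],"delta_rot":[0,0,0]},{"dp":[-0.428,-0.1147,-0.132],"delta_rot":[0,0,0]},{"dp":[-0.428,-0.1147,-0.132],"delta_rot":[0,0,0]},{"dp":[-0.428,-0.1147,-0.132],"delta_rot":[0,0,0]},{"dp":[-0.428,-0.1147,-0.132],"delta_rot":[0,0,0]},{"dp":[-0.428,-0.1147,-0.132],"delta_rot":[0,0,0]},{"dp":[-0.428,-0.1147,-0.132],"delta_rot":[0,0,0]},{"dp":[-0.428,-0.1147,-0.132],"delta_rot":[0,0,0]}]' 1; python3 -m handwheel '[{"dp":[0,0,0],"delta_rot":[0,0,0]},{"dp":[0,0,0],"delta_rot":[0,0,0]},{"dp":[0,0,0],"delta_rot":[0,0,0]}]'; python3 -c "
from h import *
grab('wrist','w4')
go((.4416,-.113,.15),10.6)"
```

```text
clock: 10.02
tcp_pos: [0.4428, -0.1115, 0.1503]
orientation: [-2.004, -2.419, -0.001]
contact_force: [0.4, 0.5, -0.1]
grip_width: 0.0851
gripper_force: 0.0
clock: 10.4
tcp_pos: [0.4427, -0.1119, 0.1503]
orientation: [2.004, 2.419, 0.0]
contact_force: [-1.0, -0.2, 0.1]
grip_width: 0.0857
gripper_force: 0.0
tcp [ 0.4427 -0.1121  0.1503] yaw 10.7 ->dp [-0.0007 -0.0012  0.0003] rot [-0.     -0.      0.0018] w 0.0856 F [1.1081 0.031  0.5408] t 10.45
```

View pics/w4.png

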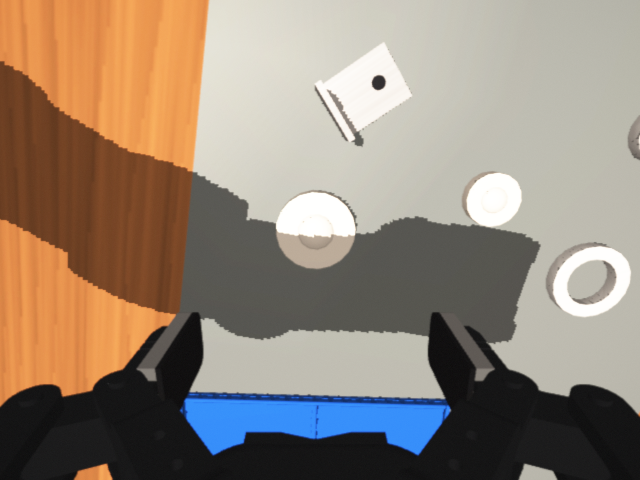

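Run:
```python
from h import *
f=grab("wrist"); im=f["img"].astype(int); g=im.min(2)
print(im[[215,250,262],[316,316,316]],im[[280,160],[316,300]])
T={n:dict(grab(n),img=cv2.imread(f"pics/{n}0.png")) for n in("top","scene")}
m=np.zeros(g.shape,np.uint8); cv2.circle(m,(316,230),50,255,-1)
k=((g>215)|((im.max(2)-g>18)&(im.max(2)>110)))&(m>0)
c=max(blobs(k,100),key=cv2.contourArea); e=cv2.fitEllipse(cv2.convexHull(c)); print(np.array(e[0]),np.array(e[1]))
o=f["img"].copy(); cv2.ellipse(o,e,(0,0,255),1)
cv2.imwrite("pics/fit.png",cv2.resize(o[170:290,256:376],None,fx=3,fy=3))
print("lens z.008",onz(f,e[0],.008),tri((f,e[0]),(T["top"],(373.99,297)),(T["scene"],(288.9,194.93))))
for n,u,r,t,s in(("small_lens",(491,199),36,(351.43,241.6),(278.6,248.68)),("retainer",(589,280),46,(371.9,198.56),(225.95,277.83))):
    q=ell(f,u,r,220); print(n,np.array(q[0]),np.array(q[1]),onz(f,q[0],.01),tri((f,q[0]),(T["top"],t),(T["scene"],s)))
```

```text
[[247 252 254]
 [151 169 186]
 [153 171 188]] [[ 84  87  90]
 [195 209 210]]
[316.2263 229.9942] [78.699  79.8268]
lens z.008 [ 0.4445 -0.1132  0.008 ] (array([ 0.4429, -0.1136,  0.0074]), np.float64(0.0017069255009774795))
small_lens [494.8819 200.0284] [50.0776 57.1347] [ 0.5693 -0.066   0.01  ] (array([ 0.5677, -0.0656,  0.0099]), np.float64(0.0017197502781751972))
retainer [592.6841 281.922 ] [64.8425 81.043 ] [ 0.6656 -0.1141  0.01  ] (array([ 0.6641, -0.1137,  0.0096]), np.float64(0.0017224892345239387))
```

View pics/fit.png

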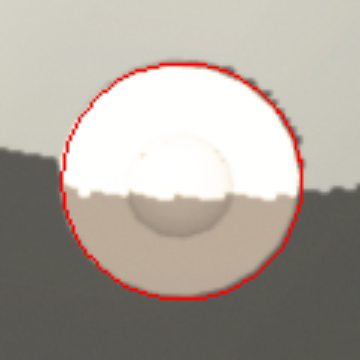

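```bash
python3 -c "
from h import *
go((.4432,-.1137,0.0))"
```

```text
tcp [ 0.4426 -0.1124  0.1502] yaw 10.66 ->dp [-0.0014  0.0003  0.1502] rot [-0.  0.  0.] w 0.0856 F [ 0.1536  0.0774 -0.1533] t 10.6
```

```bash
python3 -m handwheel '[{"dp":[-0.0014,0.0003,0.05],"delta_rot":[0,0,0]},{"dp":[-0.0014,0.0003,0.09],"delta_rot":[0,0,0]},{"dp":[-0.0014,0.0003,0.12],"delta_rot":[0,0,0]},{"dp":[-0.0014,0.0003,0.14],"delta_rot":[0,0,0]},{"dp":[-0.0014,0.0003,0.15],"delta_rot":[0,0,0]},{"dp":[-0.0014,0.0003,0.15],"delta_rot":[0,0,0]}]' ; python3 -m handwheel '[{"dp":[0,0,0],"delta_rot":[0,0,0]},{"dp":[0,0,0],"delta_rot":[0,0,0]},{"dp":[0,0,0],"delta_rot":[0,0,0]},{"dp":[0,0,0],"delta_rot":[0,0,0]},{"dp":[0,0,0],"delta_rot":[0,0,0]},{"dp":[0,0,0],"delta_rot":[0,0,0]}]' 0.5 40; python3 -c "
from h import *
go((.4764,.3293,0.15),10.6)"
```

```text
clock: 11.35
tcp_pos: [0.443, -0.1137, 0.0]
orientation: [-2.005, -2.418, 0.001]
contact_force: [-0.0, 0.3, 1.1]
grip_width: 0.0852
gripper_force: 0.0
clock: 12.1
tcp_pos: [0.4439, -0.114, 0.0016]
orientation: [2.005, 2.417, 0.001]
contact_force: [-1.7, 0.3, 9.6]
grip_width: 0.0579
gripper_force: 40.5
tcp [ 0.4439 -0.114   0.0016] yaw 10.65 ->dp [ 0.4295  0.1141 -0.1488] rot [0.0016 0.0012 0.0008] w 0.0579 F [-1.6619  0.2803  9.6009] t 12.1
```

```bash
python3 -m handwheel '[{"dp":[0,0,-0.02],"delta_rot":[0,0,0]},{"dp":[0,0,-0.06],"delta_rot":[0,0,0]},{"dp":[0.01,0.003,-0.1],"delta_rot":[0,0,0]},{"dp":[0.05,0.013,-0.118],"delta_rot":[0,0,0]},{"dp":[0.11,0.029,-0.118],"delta_rot":[0,0,0]},{"dp":[0.17,0.045,-0.118],"delta_rot":[0,0,0]},{"dp":[0.23,0.061,-0.118],"delta_rot":[0,0,0]},{"dp":[0.29,0.077,-0.118],"delta_rot":[0,0,0]},{"dp":[0.34,0.09,-0.118],"delta_rot":[0,0,0]},{"dp":[0.39,0.104,-0.118],"delta_rot":[0,0,0]},{"dp":[0.42,0.112,-0.118],"delta_rot":[0,0,0]},{"dp":[0.4295,0.1141,-0.118],"delta_rot":[0,0,0]}]' ; python3 -m handwheel '[{"dp":[0,0,0],"delta_rot":[0,0,0]},{"dp":[0,0,0],"delta_rot":[0,0,0]}]';python3 -c "
from h import *
grab('wrist','w5')
go((.4764,.3293,0.1),10.6)"
```

```text
clock: 13.6
tcp_pos: [0.4754, 0.3317, 0.1189]
orientation: [-2.002, -2.42, -0.002]
contact_force: [0.1, -1.3, -1.2]
grip_width: 0.0577
gripper_force: 43.0
clock: 13.85
tcp_pos: [0.4762, 0.3273, 0.1181]
orientation: [2.007, 2.415, -0.002]
contact_force: [0.1, 0.3, -0.3]
grip_width: 0.0575
gripper_force: 43.0
tcp [0.4763 0.3273 0.1182] yaw 10.53 ->dp [0.0019 0.0005 0.0182] rot [-0.0001  0.0014 -0.0012] w 0.0577 F [ 0.9215  0.202  -0.1864] t 13.9
```

View pics/w5.png

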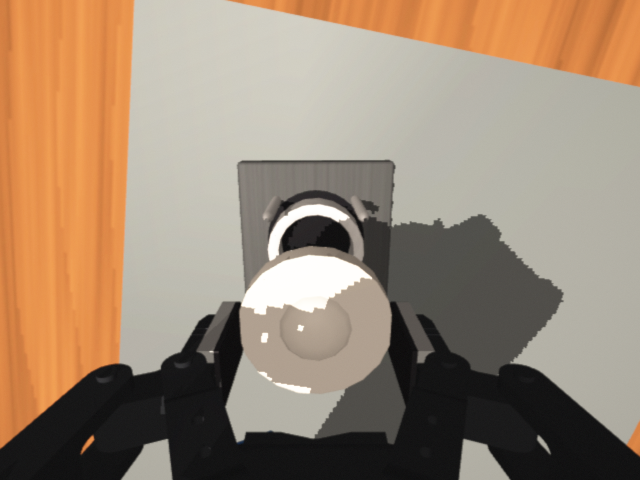

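Run:
```python
from h import *
f=grab("wrist"); s=status.get_obs(); z=s["tcp_pos"][2]
q=[onz(f,u,z+.011) for u in((240,322),(391,322),(316,393))]
print("lens in hand c",(q[0]+q[1])/2-s["tcp_pos"],np.linalg.norm(q[0]-q[1]),q[2]-s["tcp_pos"])
q=[onz(f,u,.034) for u in((268,243),(364,243))]; print("spacer",(q[0]+q[1])/2,np.linalg.norm(q[0]-q[1]))
print(onz(f,(317,202),.034))
go((.4764,.3293,0.036),10.6)
```

```text
lens in hand c [0.    0.004 0.011] 0.05678939482465059 [ 0.006  -0.0272  0.011 ]
spacer [0.4764 0.3334 0.034 ] 0.05850486787978097
[0.4724 0.3584 0.034 ]
tcp [0.4763 0.3276 0.1182] yaw 10.54 ->dp [0.0018 0.0004 0.0822] rot [-0.0001  0.0011 -0.0011] w 0.0572 F [ 0.3477 -0.2224 -1.0052] t 13.95
```

```bash
python3 -m handwheel '[{"dp":[0.0005,0.0004,0.02],"delta_rot":[0,0,0]},{"dp":[0.0005,0.0004,0.04],"delta_rot":[0,0,0]},{"dp":[0.0005,0.0004,0.055],"delta_rot":[0,0,0]},{"dp":[0.0005,0.0004,0.066],"delta_rot":[0,0,0]},{"dp":[0.0005,0.0004,0.073],"delta_rot":[0,0,0]},{"dp":[0.0005,0.0004,0.076],"delta_rot":[0,0,0]},{"dp":[0.0005,0.0004,0.076],"delta_rot":[0,0,0]}]' ; python3 -c "
from h import *
go((.4763,.3284,0.0355),10.6)"
```

```text
clock: 14.82
tcp_pos: [0.4763, 0.3301, 0.0424]
orientation: [2.005, 2.418, 0.0]
contact_force: [-0.8, -0.8, -0.1]
grip_width: 0.0573
gripper_force: 43.0
tcp [0.4763 0.3301 0.0424] yaw 10.66 ->dp [-0.0017 -0.0003  0.0069] rot [ 0.0003 -0.0001  0.001 ] w 0.0573 F [-0.8047 -0.7579 -0.0733] t 14.825
```

```bash
python3 -m handwheel '[{"dp":[-0.0015,-0.0003,0.002],"delta_rot":[0,0,0]},{"dp":[-0.0015,-0.0003,0.004],"delta_rot":[0,0,0]},{"dp":[-0.0015,-0.0003,0.0055],"delta_rot":[0,0,0]},{"dp":[-0.0015,-0.0003,0.007],"delta_rot":[0,0,0]},{"dp":[-0.0015,-0.0003,0.0075],"delta_rot":[0,0,0]},{"dp":[-0.0015,-0.0003,0.0075],"delta_rot":[0,0,0]}]' ; python3 -c "
from h import *
go((.4763,.3284,0.0345),10.6)"
```

```text
clock: 15.58
tcp_pos: [0.4762, 0.3284, 0.0357]
orientation: [2.005, 2.417, -0.0]
contact_force: [-2.5, -2.7, 9.1]
grip_width: 0.0578
gripper_force: 44.1
tcp [0.4762 0.3284 0.0357] yaw 10.65 ->dp [-0.      0.      0.0012] rot [0.0004 0.0006 0.0009] w 0.0578 F [-2.4819 -2.7183  9.1474] t 15.575
```

```bash
python3 -m handwheel '[{"dp":[0,0,0],"delta_rot":[0,0,0]},{"dp":[0,0,0],"delta_rot":[0,0,0]},{"dp":[0,0,0],"delta_rot":[0,0,0]},{"dp":[0,0,0],"delta_rot":[0,0,0]}]' 0.95 ; python3 -c "
from h import *
go((.664,-.114,.15),10.6)"
```

```text
clock: 16.08
tcp_pos: [0.4761, 0.3284, 0.0346]
orientation: [-2.006, -2.418, 0.0]
contact_force: [-1.0, 0.2, -0.4]
grip_width: 0.0811
gripper_force: 0.0
tcp [0.4761 0.3284 0.0346] yaw 10.66 ->dp [-0.4695  0.1028 -0.1154] rot [-0.0002  0.      0.001 ] w 0.0811 F [-1.0222  0.1783 -0.4118] t 16.075
```

```bash
python3 -m handwheel '[{"dp":[0,0,-0.03],"delta_rot":[0,0,0]},{"dp":[0,0,-0.08],"delta_rot":[0,0,0]},{"dp":[-0.02,0.005,-0.116],"delta_rot":[0,0,0]},{"dp":[-0.07,0.015,-0.116],"delta_rot":[0,0,0]},{"dp":[-0.4695,0.1028,-0.1154],"delta_rot":[0,0,0]},{"dp":[-0.4695,0.1028,-0.1154],"delta_rot":[0,0,0]},{"dp":[-0.4695,0.1028,-0.1154],"delta_rot":[0,0,0]},{"dp":[-0.4695,0.1028,-0.1154],"delta_rot":[0,0,0]},{"dp":[-0.4695,0.1028,-0.1154],"delta_rot":[0,0,0]},{"dp":[-0.4695,0.1028,-0.1154],"delta_rot":[0,0,0]},{"dp":[-0.4695,0.1028,-0.1154],"delta_rot":[0,0,0]},{"dp":[-0.4695,0.1028,-0.1154],"delta_rot":[0,0,0]}]' 1; python3 -m handwheel '[{"dp":[0,0,0],"delta_rot":[0,0,0]},{"dp":[0,0,0],"delta_rot":[0,0,0]},{"dp":[0,0,0],"delta_rot":[0,0,0]}]'; python3 -c "
from h import *
f=grab('wrist','w6'); t=dict(grab('top')); s=grab('scene','s1')
u=proj(f,(.665,-.114,.012)); print(u)
for thr in(215,230):
  e=ell(f,u,54,thr,'fit6'); print(np.array(e[0]),np.array(e[1]),onz(f,e[0],.012),tri((f,e[0]),(t,(371.9,198.56)),(s,(225.95,277.83))))
go((.664,-.114,0))"
```

```text
clock: 17.58
tcp_pos: [0.6643, -0.1186, 0.1494]
orientation: [2.012, 2.411, -0.002]
contact_force: [-0.3, 1.0, -0.2]
grip_width: 0.0854
gripper_force: 0.0
clock: 17.95
tcp_pos: [0.6639, -0.1125, 0.1504]
orientation: [-2.003, -2.42, -0.0]
contact_force: [0.5, -0.3, -0.5]
grip_width: 0.0851
gripper_force: 0.0
[315.272  231.6218]
[314.3088 227.0432] [67.7851 78.3245] [ 0.6636 -0.1107  0.012 ] (array([ 0.6634, -0.1137,  0.0058]), np.float64(0.0014897356743724627))
[314.1636 227.234 ] [67.8286 77.3338] [ 0.6636 -0.1108  0.012 ] (array([ 0.6634, -0.1138,  0.0057]), np.float64(0.0013740992924174793))
tcp [ 0.664  -0.1134  0.1503] yaw 10.7 ->dp [-0.0005 -0.0001  0.1503] rot [ 0.0002  0.0001 -0.    ] w 0.0855 F [-0.6348  0.1088 -0.3653] t 18.1
```

View pics/fit6.png

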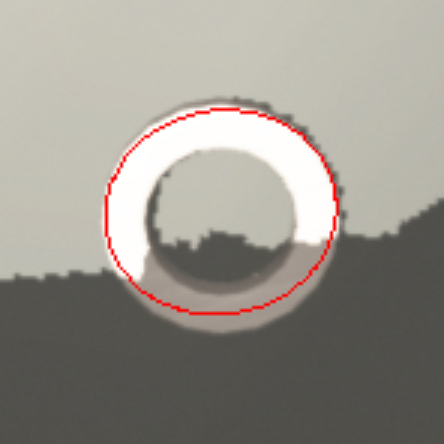

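```bash
python3 -m handwheel '[{"dp":[-0.0003,-0.0003,0.05],"delta_rot":[0,0,0]},{"dp":[-0.0003,-0.0003,0.09],"delta_rot":[0,0,0]},{"dp":[-0.0003,-0.0003,0.12],"delta_rot":[0,0,0]},{"dp":[-0.0003,-0.0003,0.14],"delta_rot":[0,0,0]},{"dp":[-0.0003,-0.0003,0.15],"delta_rot":[0,0,0]},{"dp":[-0.0003,-0.0003,0.15],"delta_rot":[0,0,0]}]' ; python3 -m handwheel '[{"dp":[0,0,0],"delta_rot":[0,0,0]},{"dp":[0,0,0],"delta_rot":[0,0,0]},{"dp":[0,0,0],"delta_rot":[0,0,0]},{"dp":[0,0,0],"delta_rot":[0,0,0]},{"dp":[0,0,0],"delta_rot":[0,0,0]},{"dp":[0,0,0],"delta_rot":[0,0,0]}]' 0.5 40; python3 -c "
from h import *
go((.4764,.3293,0.12),10.6)"
```

```text
clock: 18.85
tcp_pos: [0.6639, -0.1142, 0.0002]
orientation: [-2.005, -2.418, -0.0]
contact_force: [0.2, 0.1, 0.9]
grip_width: 0.0853
gripper_force: 0.0
clock: 19.6
tcp_pos: [0.6648, -0.1144, 0.0018]
orientation: [2.004, 2.416, 0.002]
contact_force: [-1.0, -0.2, 5.8]
grip_width: 0.0566
gripper_force: 42.8
tcp [ 0.6648 -0.1144  0.0018] yaw 10.65 ->dp [ 0.4708 -0.1029 -0.1188] rot [0.0022 0.0009 0.0009] w 0.0566 F [-0.9638 -0.1868  5.7931] t 19.6
```

```bash
python3 -m handwheel '[{"dp":[0,0,-0.02],"delta_rot":[0,0,0]},{"dp":[0,0,-0.07],"delta_rot":[0,0,0]},{"dp":[0.02,-0.004,-0.11],"delta_rot":[0,0,0]},{"dp":[0.07,-0.015,-0.138],"delta_rot":[0,0,0]},{"dp":[0.13,-0.028,-0.138],"delta_rot":[0,0,0]},{"dp":[0.19,-0.042,-0.138],"delta_rot":[0,0,0]},{"dp":[0.25,-0.055,-0.138],"delta_rot":[0,0,0]},{"dp":[0.31,-0.068,-0.138],"delta_rot":[0,0,0]},{"dp":[0.37,-0.081,-0.138],"delta_rot":[0,0,0]},{"dp":[0.42,-0.092,-0.138],"delta_rot":[0,0,0]},{"dp":[0.455,-0.1,-0.138],"delta_rot":[0,0,0]},{"dp":[0.47,-0.103,-0.138],"delta_rot":[0,0,0]}]' ; python3 -m handwheel '[{"dp":[0,0,0],"delta_rot":[0,0,0]},{"dp":[0,0,0],"delta_rot":[0,0,0]},{"dp":[0,0,0],"delta_rot":[0,0,0]}]';python3 -c "
from h import *
grab('wrist','w7')
go((.4764,.3293,0.048),10.6)"
```

```text
clock: 21.1
tcp_pos: [0.4744, 0.331, 0.1394]
orientation: [-2.001, -2.422, -0.003]
contact_force: [0.2, -0.0, -0.8]
grip_width: 0.0568
gripper_force: 43.0
clock: 21.48
tcp_pos: [0.4767, 0.3266, 0.138]
orientation: [2.009, 2.415, -0.001]
contact_force: [0.6, -0.1, -1.0]
grip_width: 0.057
gripper_force: 43.0
tcp [0.4765 0.327  0.1381] yaw 10.52 ->dp [0.0024 0.0003 0.0901] rot [-0.      0.0008 -0.0015] w 0.0569 F [-0.0063  0.3928 -0.5198] t 21.525
```

View pics/w7.png

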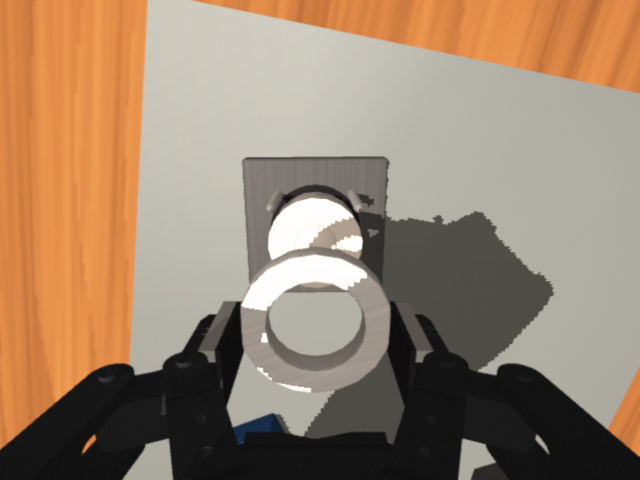

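```bash
python3 -m handwheel '[{"dp":[-0.0005,0.0003,0.02],"delta_rot":[0,0,0]},{"dp":[-0.0005,0.0003,0.04],"delta_rot":[0,0,0]},{"dp":[-0.0005,0.0003,0.057],"delta_rot":[0,0,0]},{"dp":[-0.0005,0.0003,0.071],"delta_rot":[0,0,0]},{"dp":[-0.0005,0.0003,0.079],"delta_rot":[0,0,0]},{"dp":[-0.0005,0.0003,0.082],"delta_rot":[0,0,0]},{"dp":[-0.0005,0.0003,0.082],"delta_rot":[0,0,0]}]' ; python3 -c "
from h import *
go((.4763,.3286,0.047),10.6)"
```

```text
clock: 22.4
tcp_pos: [0.4762, 0.3283, 0.0564]
orientation: [2.005, 2.418, 0.001]
contact_force: [0.2, -0.4, -0.1]
grip_width: 0.0568
gripper_force: 43.0
tcp [0.4762 0.3283 0.0564] yaw 10.66 ->dp [0.0003 0.0002 0.0094] rot [ 0.0004 -0.0002  0.0011] w 0.0568 F [ 0.2071 -0.3915 -0.0962] t 22.4
```

```bash
python3 -m handwheel '[{"dp":[0.0003,0.0002,0.003],"delta_rot":[0,0,0]},{"dp":[0.0003,0.0002,0.0055],"delta_rot":[0,0,0]},{"dp":[0.0003,0.0002,0.0075],"delta_rot":[0,0,0]},{"dp":[0.0003,0.0002,0.009],"delta_rot":[0,0,0]},{"dp":[0.0003,0.0002,0.0097],"delta_rot":[0,0,0]},{"dp":[0.0003,0.0002,0.0097],"delta_rot":[0,0,0]}]'
```

```text
clock: 23.15
tcp_pos: [0.4762, 0.3284, 0.0477]
orientation: [2.005, 2.417, -0.0]
contact_force: [-3.2, -3.7, 12.0]
grip_width: 0.0573
gripper_force: 44.3
```

```bash
python3 -m handwheel '[{"dp":[0,0,0],"delta_rot":[0,0,0]},{"dp":[0,0,0],"delta_rot":[0,0,0]},{"dp":[0,0,0],"delta_rot":[0,0,0]},{"dp":[0,0,0],"delta_rot":[0,0,0]},{"dp":[0,0,-0.02],"delta_rot":[0,0,0]},{"dp":[0,0,-0.06],"delta_rot":[0,0,0]},{"dp":[-0.03,0,-0.1],"delta_rot":[0,0,0]},{"dp":[-0.07,0,-0.1],"delta_rot":[0,0,0]},{"dp":[-0.07,0,-0.1],"delta_rot":[0,0,0]},{"dp":[-0.07,0,-0.1],"delta_rot":[0,0,0]}]' 0.95 ; python3 -c "
from h import *
import cv2
f=grab('wrist','w8'); s=grab('scene')
a=cv2.resize(f['img'][0:260,190:450],None,fx=1.5,fy=1.5); b=cv2.resize(s['img'][240:350,455:565],(390,390),interpolation=cv2.INTER_CUBIC)
cv2.imwrite('pics/stack.png',np.hstack([a,b]))
go((.671,.001,.15),10.6)"
```

```text
clock: 24.4
tcp_pos: [0.4892, 0.2601, 0.1474]
orientation: [2.006, 2.418, 0.002]
contact_force: [-0.8, -0.8, 0.0]
grip_width: 0.0811
gripper_force: 0.0
tcp [0.4887 0.2609 0.1469] yaw 10.75 ->dp [-0.2893  0.1306 -0.0033] rot [ 0.0003 -0.0009  0.0026] w 0.0815 F [-0.263   0.4291  0.1689] t 24.5
```

View pics/stack.png

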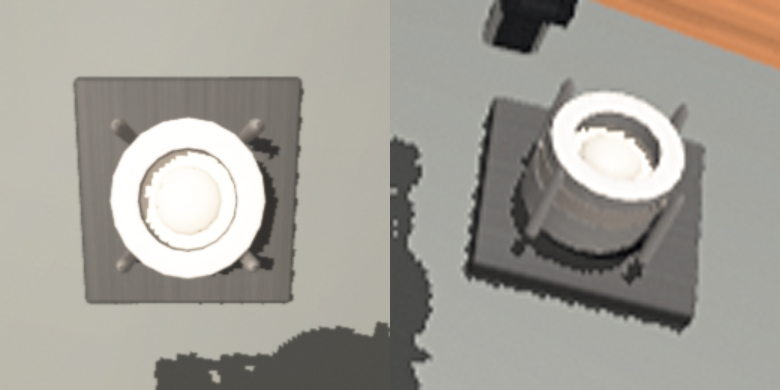

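The picture shows the finished stack: retainer on the lens (dome inside, around crop (188,198)), flat and centred between the four posts. Next I'll take the small ring.

```bash
python3 -m handwheel '[{"dp":[-0.05,0.022,-0.003],"delta_rot":[0,0,0]},{"dp":[-0.289,0.1306,-0.003],"delta_rot":[0,0,0]},{"dp":[-0.289,0.1306,-0.003],"delta_rot":[0,0,0]},{"dp":[-0.289,0.1306,-0.003],"delta_rot":[0,0,0]},{"dp":[-0.289,0.1306,-0.003],"delta_rot":[0,0,0]},{"dp":[-0.289,0.1306,-0.003],"delta_rot":[0,0,0]},{"dp":[-0.289,0.1306,-0.003],"delta_rot":[0,0,0]},{"dp":[-0.289,0.1306,-0.003],"delta_rot":[0,0,0]},{"dp":[-0.289,0.1306,-0.003],"delta_rot":[0,0,0]}]' 1; python3 -c "
from h import *
f=grab('wrist','w9'); t=grab('top'); s=grab('scene')
u=proj(f,(.672,.001,.012)); print(u)
e=ell(f,u,38,220,'fit9'); print(np.array(e[0]),np.array(e[1]),onz(f,e[0],.012),tri((f,e[0]),(t,(320.74,195.56)),(s,(282.45,308.16))))
go((.671,.001,0))"
```

```text
clock: 25.62
tcp_pos: [0.6702, 0.0023, 0.1497]
orientation: [-2.001, -2.421, -0.001]
contact_force: [0.4, 0.4, -1.2]
grip_width: 0.0856
gripper_force: 0.0
[316.2142 231.7947]
[317.6589 228.1808] [41.9589 53.0019] [0.6725 0.0039 0.012 ] (array([0.672 , 0.0016, 0.0062]), np.float64(0.0012265857258648193))
tcp [0.6706 0.0008 0.1497] yaw 10.74 ->dp [0.0001 0.0004 0.1497] rot [ 0.0001 -0.0001  0.    ] w 0.0854 F [ 0.096  -0.1398  0.2895] t 25.775
```

View pics/fit9.png

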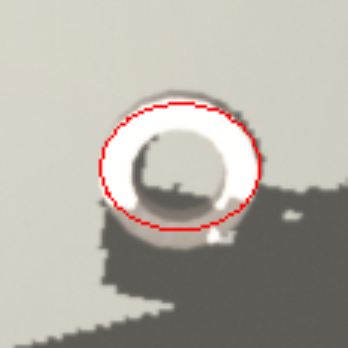

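```bash
python3 -m handwheel '[{"dp":[0.0004,0.0012,0.05],"delta_rot":[0,0,0]},{"dp":[0.0004,0.0012,0.09],"delta_rot":[0,0,0]},{"dp":[0.0004,0.0012,0.12],"delta_rot":[0,0,0]},{"dp":[0.0004,0.0012,0.138],"delta_rot":[0,0,0]},{"dp":[0.0004,0.0012,0.147],"delta_rot":[0,0,0]},{"dp":[0.0004,0.0012,0.147],"delta_rot":[0,0,0]}]' ; python3 -m handwheel '[{"dp":[0,0,0],"delta_rot":[0,0,0]},{"dp":[0,0,0],"delta_rot":[0,0,0]},{"dp":[0,0,0],"delta_rot":[0,0,0]},{"dp":[0,0,0],"delta_rot":[0,0,0]},{"dp":[0,0,0],"delta_rot":[0,0,0]},{"dp":[0,0,0],"delta_rot":[0,0,0]},{"dp":[0,0,0],"delta_rot":[0,0,0]},{"dp":[0,0,0],"delta_rot":[0,0,0]}]' 0.25 40; python3 -c "
from h import *
import math
f=grab('scene')
go((.48,-.328,.13),10.6)"
```

```text
clock: 26.52
tcp_pos: [0.6722, 0.0005, 0.0027]
orientation: [2.005, 2.418, 0.0]
contact_force: [-0.0, -0.6, 0.2]
grip_width: 0.0854
gripper_force: 0.0
clock: 27.52
tcp_pos: [0.6725, 0.0003, 0.0038]
orientation: [2.005, 2.417, 0.001]
contact_force: [-1.9, -1.0, 5.9]
grip_width: 0.038
gripper_force: 39.4
tcp [0.6725 0.0004 0.0038] yaw 10.65 ->dp [-0.2872 -0.2497 -0.1264] rot [0.0011 0.0005 0.0008] w 0.0377 F [-1.4903 -0.8298  5.2399] t 27.575
```

```bash
python3 -c "
from h import *
go((.538,-.3185,.09),10.6)"; python3 -m handwheel '[{"dp":[0,0,-0.02],"delta_rot":[0,0,0]},{"dp":[0,0,-0.06],"delta_rot":[0,0,0]},{"dp":[-0.03,-0.02,-0.1],"delta_rot":[0,0,0]},{"dp":[-0.07,-0.05,-0.126],"delta_rot":[0,0,0]}]'; python3 -c "
from h import *
go((.538,-.3185,.12),10.6)"
```

```text
tcp [0.6725 0.0004 0.0038] yaw 10.65 ->dp [-0.2886 -0.191  -0.0863] rot [0.0011 0.0005 0.0008] w 0.0377 F [-1.4903 -0.8298  5.2399] t 27.575
clock: 28.08
tcp_pos: [0.6372, -0.0766, 0.1322]
orientation: [2.0, 2.419, 0.005]
contact_force: [0.3, -1.8, 0.1]
grip_width: 0.0376
gripper_force: 40.2
tcp [ 0.6372 -0.0766  0.1322] yaw 10.83 ->dp [-0.219  -0.1429  0.0116] rot [0.0047 0.0002 0.004 ] w 0.0376 F [ 0.2728 -1.8004  0.0733] t 28.075
```

```bash
python3 -m handwheel '[{"dp":[-0.05,-0.033,0],"delta_rot":[0,0,0]},{"dp":[-0.1,-0.065,0],"delta_rot":[0,0,0]},{"dp":[-0.15,-0.098,0],"delta_rot":[0,0,0]},{"dp":[-0.19,-0.124,0.01],"delta_rot":[0,0,0]},{"dp":[-0.215,-0.14,0.01],"delta_rot":[0,0,0]},{"dp":[-0.219,-0.143,0.01],"delta_rot":[0,0,0]},{"dp":[-0.219,-0.143,0.01],"delta_rot":[0,0,0]}]'; python3 -c "
from h import *
grab('wrist','w10')
go((.538,-.3185,.0075),10.6)"
```

```text
clock: 28.95
tcp_pos: [0.5365, -0.3185, 0.1194]
orientation: [2.004, 2.418, 0.002]
contact_force: [0.5, 0.4, 0.6]
grip_width: 0.0378
gripper_force: 40.2
tcp [ 0.5369 -0.3176  0.1193] yaw 10.77 ->dp [-0.0011  0.0008  0.1118] rot [ 0.0015 -0.0002  0.003 ] w 0.0376 F [0.5317 0.2278 0.0798] t 29.0
```

View pics/w10.png

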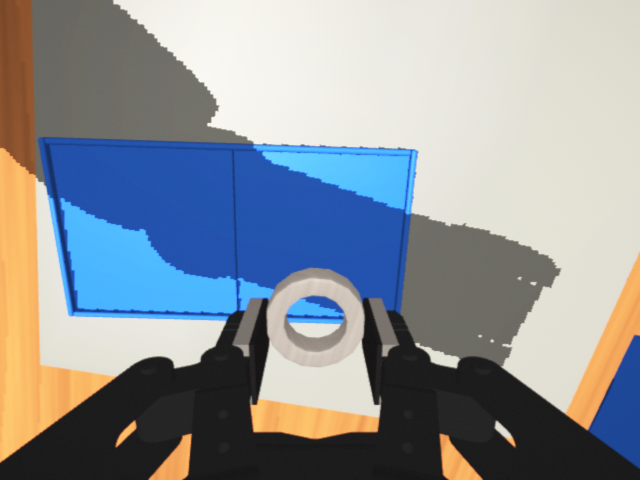

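Run:
```python
from h import *
f=grab("wrist"); t=grab("top"); s=grab("scene")
c=np.array([onz(f,u,.01) for u in((40,139),(416,151),(400,322),(70,316))]); print(c, c.mean(0), np.linalg.norm(c[0]-c[1]),np.linalg.norm(c[1]-c[2]))
print("mid wall",onz(f,(234,149),.01),onz(f,(239,314),.01), proj(f,(.538,-.3185,.004)))
# height: corners seen in the first top/scene pictures
print(tri((f,(416,151)),(t,(485.5,221.5))),tri((f,(40,139)),(t,(432,229.5))))
```

```text
[[ 0.3565 -0.2842  0.01  ]
 [ 0.5893 -0.2476  0.01  ]
 [ 0.6094 -0.3664  0.01  ]
 [ 0.3753 -0.4056  0.01  ]] [ 0.4826 -0.3259  0.01  ] 0.23564596707040153 0.12048764425284969
mid wall [ 0.4763 -0.2677  0.01  ] [ 0.4942 -0.3815  0.01  ] [315.2646 239.6944]
(array([ 0.5496, -0.2641,  0.293 ]), np.float64(0.03956052213216923)) (array([ 0.5671, -0.2102,  0.3206]), np.float64(0.023530362585138673))
```

```bash
python3 - <<'E'
from h import *
f=grab("wrist"); t=grab("top"); s=grab("scene")
print(tri((f,(416,151)),(t,(432,229.5))),tri((f,(400,322)),(t,(485.5,221.5))))
E
python3 -m handwheel '[{"dp":[0,0.002,0.03],"delta_rot":[0,0,0]},{"dp":[0,0.002,0.06],"delta_rot":[0,0,0]},{"dp":[0,0.002,0.085],"delta_rot":[0,0,0]},{"dp":[0,0.002,0.1],"delta_rot":[0,0,0]},{"dp":[0,0.002,0.106],"delta_rot":[0,0,0]},{"dp":[0,0.002,0.109],"delta_rot":[0,0,0]},{"dp":[0,0.002,0.111],"delta_rot":[0,0,0]},{"dp":[0,0.002,0.112],"delta_rot":[0,0,0]},{"dp":[0,0.002,0.112],"delta_rot":[0,0,0]}]'
```

```text
(array([ 0.5901, -0.2482,  0.0083]), np.float64(0.001028322629501648)) (array([ 0.6084, -0.3688,  0.0083]), np.float64(0.002330548623338246))
clock: 30.42
tcp_pos: [0.5383, -0.3192, 0.0077]
orientation: [2.005, 2.417, -0.0]
contact_force: [-1.6, 1.3, 5.4]
grip_width: 0.0373
gripper_force: 40.7
```

```bash
python3 -m handwheel '[{"dp":[0,0,0],"delta_rot":[0,0,0]},{"dp":[0,0,0],"delta_rot":[0,0,0]},{"dp":[0,0,0],"delta_rot":[0,0,0]},{"dp":[0,0,-0.02],"delta_rot":[0,0,0]},{"dp":[0,0,-0.06],"delta_rot":[0,0,0]},{"dp":[0.02,0,-0.11],"delta_rot":[0,0,0]},{"dp":[0.06,0,-0.142],"delta_rot":[0,0,0]}]' 0.9; python3 -c "
from h import *
go((.568,-.066,.15),10.6)"
```

```text
clock: 31.3
tcp_pos: [0.5278, -0.2612, 0.1523]
orientation: [2.006, 2.412, 0.001]
contact_force: [0.9, 0.7, 0.1]
grip_width: 0.0763
gripper_force: 0.0
tcp [ 0.5278 -0.2612  0.1523] yaw 10.49 ->dp [0.1847 0.0751 0.002 ] rot [ 0.0036  0.003  -0.002 ] w 0.0763 F [0.8582 0.7467 0.0803] t 31.3
```

```bash
python3 -m handwheel '[{"dp":[0.185,0.075,0.002],"delta_rot":[0,0,0]},{"dp":[0.185,0.075,0.002],"delta_rot":[0,0,0]},{"dp":[0.185,0.075,0.002],"delta_rot":[0,0,0]},{"dp":[0.185,0.075,0.002],"delta_rot":[0,0,0]},{"dp":[0.185,0.075,0.002],"delta_rot":[0,0,0]},{"dp":[0.185,0.075,0.002],"delta_rot":[0,0,0]}]'
python3 - <<'E'
from h import *
f=grab("wrist","w11"); im=f["img"].astype(int); g=im.min(2)
T={n:dict(grab(n)) for n in("top","scene")}
u=proj(f,(.568,-.066,.008)); m=np.zeros(g.shape,np.uint8); cv2.circle(m,u.astype(int),38,255,-1)
k=((g>215)|((im.max(2)-g>18)&(im.max(2)>110)))&(m>0)
c=max(blobs(k,100),key=cv2.contourArea); e=cv2.fitEllipse(cv2.convexHull(c)); print(u,np.array(e[0]),np.array(e[1]))
print(onz(f,e[0],.008),tri((f,e[0]),(T["top"],(351.43,241.6)),(T["scene"],(278.6,248.68))))
go((.568,-.066,.003))
E
```

```text
clock: 32.05
tcp_pos: [0.5659, -0.0667, 0.1467]
orientation: [2.009, 2.415, -0.002]
contact_force: [0.3, -0.4, -0.5]
grip_width: 0.0769
gripper_force: 0.0
[317.1662 228.7553] [317.9976 228.3889] [53.8691 54.4932]
[ 0.5686 -0.0656  0.008 ] (array([ 0.5673, -0.0657,  0.0077]), np.float64(0.001285712866385532))
tcp [ 0.5659 -0.0663  0.1464] yaw 10.49 ->dp [0.     0.0022 0.1434] rot [-0.0005  0.0006  0.    ] w 0.0772 F [-0.8103  0.1307  0.5671] t 32.2
```

```bash
python3 -m handwheel '[{"dp":[0,0.0015,0.05],"delta_rot":[0,0,0]},{"dp":[0,0.0015,0.09],"delta_rot":[0,0,0]},{"dp":[0,0.0015,0.12],"delta_rot":[0,0,0]},{"dp":[0,0.0015,0.136],"delta_rot":[0,0,0]},{"dp":[0,0.0015,0.1435],"delta_rot":[0,0,0]},{"dp":[0,0.0015,0.1435],"delta_rot":[0,0,0]}]' ; python3 -m handwheel '[{"dp":[0,0,0],"delta_rot":[0,0,0]},{"dp":[0,0,0],"delta_rot":[0,0,0]},{"dp":[0,0,0],"delta_rot":[0,0,0]},{"dp":[0,0,0],"delta_rot":[0,0,0]},{"dp":[0,0,0],"delta_rot":[0,0,0]},{"dp":[0,0,0],"delta_rot":[0,0,0]},{"dp":[0,0,0],"delta_rot":[0,0,0]}]' 0.25 40; python3 -c "
from h import *
go((.423,-.336,.12),10.6)"
```

```text
clock: 32.95
tcp_pos: [0.568, -0.0642, 0.0033]
orientation: [2.006, 2.417, 0.0]
contact_force: [0.7, 0.3, -0.3]
grip_width: 0.0771
gripper_force: 0.0
clock: 33.83
tcp_pos: [0.5683, -0.0641, 0.0042]
orientation: [2.005, 2.417, 0.001]
contact_force: [-2.0, 0.7, 6.2]
grip_width: 0.0381
gripper_force: 39.3
tcp [ 0.5683 -0.0641  0.0042] yaw 10.65 ->dp [-0.2405 -0.1929 -0.1159] rot [0.0013 0.0008 0.0009] w 0.0381 F [-2.0161  0.746   6.2017] t 33.825
```

```bash
python3 -m handwheel '[{"dp":[0,0,-0.02],"delta_rot":[0,0,0]},{"dp":[0,0,-0.06],"delta_rot":[0,0,0]},{"dp":[-0.02,-0.016,-0.1],"delta_rot":[0,0,0]},{"dp":[-0.06,-0.048,-0.116],"delta_rot":[0,0,0]},{"dp":[-0.1,-0.08,-0.116],"delta_rot":[0,0,0]},{"dp":[-0.145,-0.116,-0.116],"delta_rot":[0,0,0]},{"dp":[-0.185,-0.148,-0.116],"delta_rot":[0,0,0]},{"dp":[-0.22,-0.176,-0.116],"delta_rot":[0,0,0]},{"dp":[-0.24,-0.193,-0.116],"delta_rot":[0,0,0]},{"dp":[-0.24,-0.193,-0.116],"delta_rot":[0,0,0]},{"dp":[-0.24,-0.193,-0.116],"delta_rot":[0,0,0]}]'; python3 -c "
from h import *
f=grab('wrist','w12')
go((.423,-.336,.0085),10.6)"
```

```text
clock: 35.2
tcp_pos: [0.4232, -0.3346, 0.1198]
orientation: [2.004, 2.418, 0.001]
contact_force: [0.9, -0.5, -0.1]
grip_width: 0.0375
gripper_force: 40.2
tcp [ 0.4234 -0.3342  0.1196] yaw 10.77 ->dp [-0.0017 -0.0008  0.1111] rot [0.0011 0.0001 0.003 ] w 0.0378 F [ 0.4897 -0.5187 -0.3724] t 35.25
```

View pics/w12.png

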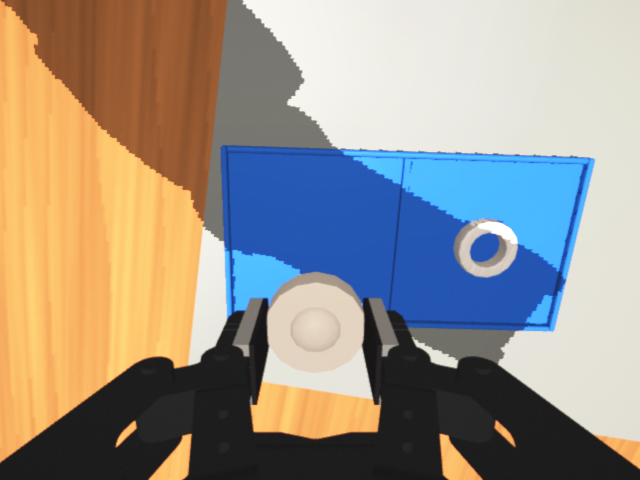

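The small ring lies flat in the right compartment at (485,248). The small lens is held at (315,325) over the left one. I'm lowering it gently.

```bash
python3 -m handwheel '[{"dp":[0,0,0.03],"delta_rot":[0,0,0]},{"dp":[0,0,0.06],"delta_rot":[0,0,0]},{"dp":[0,0,0.085],"delta_rot":[0,0,0]},{"dp":[0,0,0.1],"delta_rot":[0,0,0]},{"dp":[0,0,0.105],"delta_rot":[0,0,0]},{"dp":[0,0,0.108],"delta_rot":[0,0,0]},{"dp":[0,0,0.11],"delta_rot":[0,0,0]},{"dp":[0,0,0.1115],"delta_rot":[0,0,0]},{"dp":[0,0,0.1125],"delta_rot":[0,0,0]},{"dp":[0,0,0.1125],"delta_rot":[0,0,0]}]'
```

```text
clock: 36.5
tcp_pos: [0.4227, -0.3359, 0.0081]
orientation: [2.005, 2.417, -0.001]
contact_force: [-2.9, 2.1, 14.2]
grip_width: 0.0378
gripper_force: 41.7
```

```bash
python3 -m handwheel '[{"dp":[0,0,0],"delta_rot":[0,0,0]},{"dp":[0,0,0],"delta_rot":[0,0,0]},{"dp":[0,0,0],"delta_rot":[0,0,0]},{"dp":[0,0,0],"delta_rot":[0,0,0]},{"dp":[0,0,-0.02],"delta_rot":[0,0,0]},{"dp":[0,0,-0.06],"delta_rot":[0,0,0]},{"dp":[0,0,-0.11],"delta_rot":[0,0,0]},{"dp":[0,0,-0.15],"delta_rot":[0,0,0]},{"dp":[0,0,-0.15],"delta_rot":[0,0,0]},{"dp":[0,0,-0.15],"delta_rot":[0,0,0]}]' 0.9; python3 -c "
from h import *
f=grab('wrist'); s=grab('scene')
a=cv2.resize(f['img'],(380,285)); b=cv2.resize(s['img'],(380,285))
cv2.imwrite('pics/end.png',np.hstack([a,b]))"
```

```text
clock: 37.75
tcp_pos: [0.422, -0.3355, 0.1569]
orientation: [2.005, 2.418, -0.001]
contact_force: [-0.5, 0.1, -0.6]
grip_width: 0.0771
gripper_force: 0.0
```

View pics/end.png

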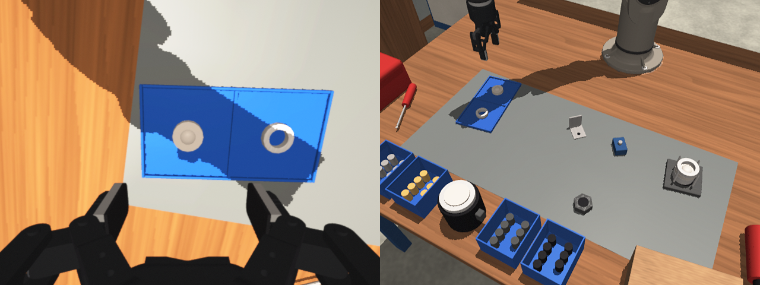

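Both small parts lie flat, one in each compartment: the lens at (187,136) and the ring at (278,138). The stack stands in the holder, and the nut, bracket and block are where they were.

```bash
python3 -c "
from bench import r
print(r.hand_in())"
```

```text
the job is handed in; nothing more can be done
None
```

The job is handed in at about 38 s of the 112 s allowed: spacer, lens (dome up) and retainer are stacked flat in the holder, the small lens and small ring lie flat in separate tray compartments, and the nut, bracket and clamp block were left untouched.

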